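# Load a door rail into the grooving jig past its spring gate

### The job

Load the small wooden door rail into the grooving jig: with its tenon leading, slide it in through the red spring gate and on under the clear guard until it is fully home, its shoulders against the stop and the tenon in the notch. Then take your fingers out so that the gate springs shut behind the rail and keeps it in. Do not disturb the other things on the tables.

Things in the scene. Friction and masses are not known exactly. Their poses are not given: they have to be found in the camera images.
- rail: Pale wooden door rail, loose, 0.11 to 0.23 kg, flat on the table: block 120 mm long (x), 44 wide (y), 26 thick (z), with a stub tenon 14 mm long, 22 wide and full thickness in the middle of its +x end, leaving an 11 mm shoulder either side. The other end is square. Origin: centre of the block's underside (tenon not counted).
- rail_shoulder (a point): Point on the rail: underside, middle of the shoulder plane at the foot of the tenon, 60 mm along +x from the rail's origin.
- jig: Shop-made plywood and wood grooving jig, bolted down. The rail goes in along its +x; y is left of that, z up. Origin: at table level on the line of travel (middle line of a rail lying on the fence). Bed 12 mm thick, x -130 to +140, y -78 to +46 mm. Black star knobs 36 mm above the table at (108, -61) and (22, -63) mm, spring post 46 mm high at (-104, -56) mm.
- mouth (a point): Middle of the bed's near edge, on its top, at (-130, 0, 12) mm in the jig's frame. The bed is bare from here to x -90 mm, for setting the rail's nose down; the tail may overhang.
- fence_end (a point): Top of the near end of the fence, which is on the left, at (-85, 36, 46) mm in the jig's frame. The fence is 46 mm above the table, its face flares in from y +36 mm here to y +22 mm at x -48 mm and is straight from there on.
- guard_edge (a point): Middle of the near edge of the clear plastic guard, on its underside, at (24, 0, 46) mm in the jig's frame; the guard is 4 mm thick and roofs the nest from here to x +118 mm, so the rail can only slide in from the gate's end. Right of the rail, a rib with its face at y -26 mm from x +28 mm on (flared from x +14) leaves 4 mm of side play.
- nest (a point): Where rail_shoulder lies when the rail is home: on the bed, (110, 0, 12) mm in the jig's frame, same axes. Here is the face of the dark wooden stop, with an open notch 18 mm deep from y -19.5 to +15.5 mm for the tenon. The square end of a rail that is home is at x -10 mm, 34 mm out in front of the guard.
- gate (a joint): Angle of the red spring gate (rad): 0 shut, as the spring keeps it, growing as it swings aside to the right (clockwise from above) to at most 0.78; a rail in the gateway holds it at about 0.55. A rail pushed in wedges it aside with 5 to 10 N; once the rail's square end is past and no finger is in the way, it springs shut about 4 mm behind that end.
- gate_pivot (a point): Top of the gate's pivot bolt, at (-78, -34, 50) mm in the jig's frame. The gate is a red fan-shaped pawl, 65 mm from pivot to rounded end, pointing along the way in, its top 41 mm above the table; a release stub with a black cap stands on it to 58 mm.
- gate_tip (a point): Tip of the red gate, 28 mm above the table. Shut, it is at (-30, +10) mm in the jig's frame, 12 mm short of the fence face, so the gate slants across most of the way in.
- tape_measure: Yellow tape measure, loose, 43 x 90 x 62 mm; leave it alone. Origin: centre of the underside.
- chisel: Bevel-edge chisel with a wooden handle, loose, lying flat, 29 x 252 x 29 mm; leave it alone. Origin: centre of the underside.
- masking_tape: Roll of masking tape, loose, lying flat, 110 mm across, 24 mm high; leave it alone. Origin: centre of the underside.

How it is judged (in metres and radians):
On the way:
1. the tenon end goes in through the gate, which is held open (value of joint gate above 0.3 rad and x of rail_shoulder in the frame of nest between -0.13 and -0.02 m and z of rail_shoulder in the frame of nest below 0.012 m), for 0.1 s.
At the end, for the whole second after the job is handed in: The rail lies flat in the jig, tenon in the notch, shoulders within 8 mm of the stop, in line with the fence (within 0.07 rad), at rest, and the gate has sprung shut behind it (within 0.06 rad) (x of rail_shoulder in the frame of nest between -0.008 and 0.004 m and y of rail_shoulder in the frame of nest between -0.009 and 0.005 m and z of rail_shoulder in the frame of nest below 0.005 m and angle between the x axis of rail and the x axis of jig, either way round below 0.07 rad and angle between rail's own z axis and vertical below 0.06 rad and value of joint gate below 0.06 rad and linear speed of rail below 0.01 m/s); the robot touches nothing.
It fails at once if a bystander (tape measure, chisel or masking tape) is shoved more than 25 mm (distance of any of tape_measure, chisel, masking_tape from where it was at the start of the episode above 0.025 m).
It also fails if it takes over 53 s, if anything falls off the work surface, if the arm or the gripper's body presses on something with over 40 N, if the wrist force passes 120 N, or if a joint passes its speed limit or range.

### The arm

A 6-joint arm with a two-finger parallel gripper is mounted at the origin on a cart in front of the work surface, level with it; the furniture and walls round the work are solid. World frame = base frame: x ahead of the robot, y to its left, z up, the work surface at z = 0. Lengths are in mm, angles in rad, forces in N, time in s.
With the tool pointing down it reaches from about 350 to 975 mm from the base axis. Payload 7.1 kg.
Tool frame: the origin (TCP) lies between the finger pads; the fingertips stand 14 mm ahead of it and the grasp point (between the pads) lies 5 mm behind it; z points along the fingers, y is the line along which they close (so a half turn about z gives the same grasp; the last joint's range is limited). The gripper opens to 88 mm and grips with 3 to 60 N. Pads are 20 mm wide; open, the fingers measure 115 mm over their backs; the gripper's body (75 mm by 178 mm) begins 61 mm behind the grasp point.
Start: joints at [1.116, 0.423, 1.63, -0, 1.089, -0.019], TCP at [263.802, 566.58, 236.675] pointing down, gripper open.
Joint ranges: [-3, 3], [-0.9, 2.11], [0.09, 2.58], [-1.31, 4.45], [0.11, 2.69], [-2.54, 2.54]. Speed limits (rad/s): [2.39, 2.39, 3.01, 3.14, 3.14, 3.14].

### API

Orientations are given as a rotation vector (axis times angle).
In Python, from workcell import ctrl gives the robot as it stands. The module is installed in compiled form; this text tells all that it offers.
- The arm moves only by the tool servo_tool, never from a script. Its argument "plan" is a list of rows, each a list of 3 entries, a list of its own where there are three numbers: the closure, from 0 (fully open) to 1 (shut), then the shift along the world's x, y, z in mm, then the turn about the world's z in degrees. In form: [[hand, [x, y, z], yaw], ...]. A call has 1 to 10 rows; each row is the pose to reach, as a shift and turn from the pose commanded when the call began; what a row does not reach only later rows make up. A row lasts 1/12 s, in which the tool goes at most 41.7 mm and 7.16 degrees, less where a joint would pass 70% of its speed; a pose out of reach is approached as far as the arm can. A call with a gripper value outside its range is refused whole. The fingers move at their own pace and stop on an object; the grip force is fixed at half the most. Time passes only in rows, so rows that repeat a pose let the fingers close. It gives the time, the measured TCP pose, the force, the opening and the grip force at its end, in the units of the state.
- ctrl.get_obs(): the state, without advancing time (a new reading comes with each control period).
- ctrl.get_image(name): name is "side" or "top" or "wrist"; returns the picture (400x640x3 uint8, blue, green, red); there is no depth.
- ctrl.camera_info(name): a dict with "fovy" (degrees; the focal length in pixels is half the picture's height over the tangent of half this angle, whatever the lens; pixels are square), "cx", "cy" (the principal point, pixels), "rvec" (rotation vector, rad) and "tvec" (3), from world to camera coordinates, as OpenCV has them; the wrist camera has in their place "T_tool_cam" (4x4, takes a point from camera to tool coordinates, whose origin is the TCP and whose axes are the flange's). Camera axes: x right, y down, z forward; pixel columns grow to the right and rows downward; lengths in mm; the calibration is good to about 2 mm. A picture is of the moment at which its call begins: read the wrist's pose just before it. camera_info takes no time and is no camera call.
- ctrl.close_job(): hands the job in; it is judged then, once.
The state is a dict: "t": time; "qpos": joint angles; "qvel": joint speeds; "joint_torque": joint torques, N m; "ee_pos": TCP position; "orientation": TCP orientation; "ft_force": force on the tool from outside, world axes, zero at the start; "moment": the same for the moment, N m; "width": finger opening in mm; "grasp_force": force on a finger pad.
Only numpy, scipy, OpenCV 4.12 (cv2) and the standard library are available. Lean on these libraries where they do the work, as an engineer would, in place of code of your own. Each camera call takes 0.05 s, during which the arm holds its last target. There are 200 camera calls.

## Working session

There is one attempt and no reset: what is moved stays moved. The work goes in short steps, Python scripts to look and compute and a tool call to move; the robot and the scene stay as the last step left them, time stands still between calls to the robot, and variables do not carry over. Pictures are saved under pics/ and viewed, at most 10 in all, crops included, and the job is handed in when it is done.

Besides the shell and the picture viewer there is one more tool, called after "Request:" as name(argument=value, ...) on one line, values as JSON. servo_tool: Moves the arm, as the interface text tells. Its arguments: {"type":"object","properties":{"plan":{"type":"array"}},"required":["plan"]}

```bash
mkdir -p pics
python3 - <<'E'
from workcell import ctrl
import cv2
o=ctrl.get_obs();print(o)
for n in("top","side","wrist"):
    cv2.imwrite(f"pics/{n}0.png",ctrl.get_image(n)); print(n,ctrl.camera_info(n))
E
```

```text
{'t': 0.0, 'qpos': array([ 1.11603536e+00,  4.23817867e-01,  1.63065688e+00, -6.81972780e-06,
        1.08857365e+00, -1.89637599e-02]), 'qvel': array([-3.97138698e-05,  5.25594616e-04,  4.86978992e-04,  1.91632425e-03,
       -1.15653565e-03,  4.25004765e-04]), 'joint_torque': array([ 8.12596863e-05, -5.44622684e+01, -2.73668790e+01,  6.44190679e-02,
        2.25440593e-02, -1.18389485e-04]), 'ee_pos': array([263.56740587, 566.14591047, 235.92902583]), 'orientation': array([-6.79066849e-01, -3.06697870e+00,  2.22482268e-03]), 'ft_force': array([-0.79868266,  0.16857024, -0.47560026]), 'moment': array([-0.0179901 , -0.00289048,  0.05443548]), 'grasp_force': 0.0, 'width': 88.27394525728239}
top {'fovy': 50.78731684935234, 'cx': 326.1716928577649, 'cy': 201.63037360248376, 'rvec': array([ 2.14480167, -2.13456898,  0.12282744]), 'tvec': array([  78.37797343,  574.48417822, 1038.07516421])}
side {'fovy': 42.9632065112918, 'cx': 322.6598411631527, 'cy': 205.76405092412938, 'rvec': array([ 2.14990635, -0.1544773 ,  0.11251673]), 'tvec': array([-531.3621729 ,  138.32730876, 1086.91328442])}
wrist {'fovy': 71.00135269594546, 'cx': 316.95508661178644, 'cy': 196.50567405354212, 'T_tool_cam': array([[-1.04384586e-03, -9.68362844e-01, -2.49544212e-01,
         6.72254663e+01],
       [ 9.99999361e-01, -1.11914005e-03,  1.59845240e-04,
         6.89138023e-01],
       [-4.34063114e-04, -2.49543885e-01,  9.68363393e-01,
        -1.47675835e+02],
       [ 0.00000000e+00,  0.00000000e+00,  0.00000000e+00,
         1.00000000e+00]])}
```

View pics/top0.png

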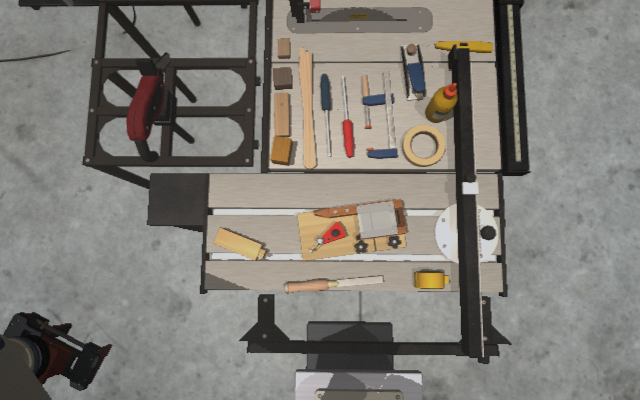

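View pics/side0.png

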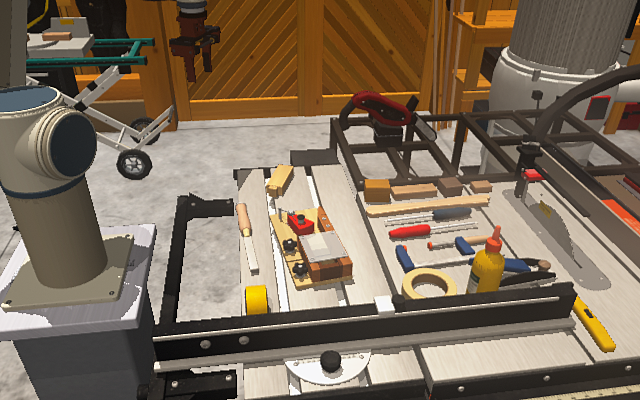

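Top view: the rail is at about (240,243), and the jig runs from (300,232) to (408,225) with its +x to the right, which is world −y. I'll enlarge this to measure.

Run:
```python
import cv2
a=cv2.imread("pics/top0.png")
cv2.imwrite("pics/c1.png",cv2.resize(a[190:300,205:415],(798,418),interpolation=cv2.INTER_CUBIC))
```

```text
(no output)
```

View pics/c1.png

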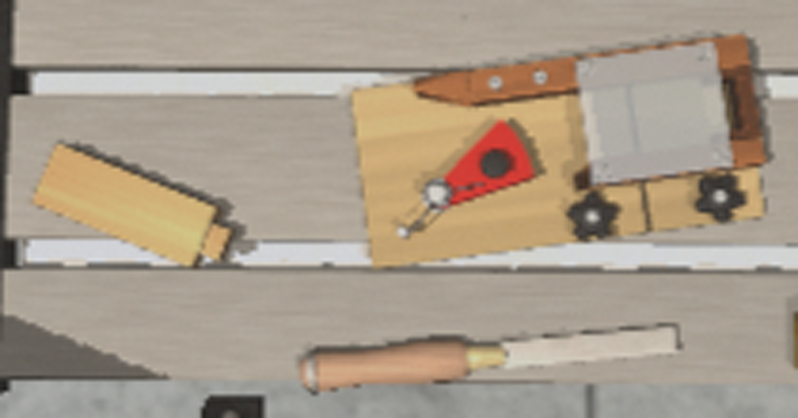

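```bash
cat > h.py <<'E'
import numpy as np,cv2
from scipy.optimize import least_squares
from workcell import ctrl
def cam(n):
    c=ctrl.camera_info(n);f=200/np.tan(np.radians(c['fovy'])/2)
    K=np.array([[f,0,c['cx']],[0,f,c['cy']],[0,0,1]])
    if 'rvec' in c: return K,c['rvec'],c['tvec']
    o=ctrl.get_obs();T=np.eye(4);T[:3,:3]=cv2.Rodrigues(o['orientation'])[0];T[:3,3]=o['ee_pos']
    M=np.linalg.inv(T@c['T_tool_cam']);return K,cv2.Rodrigues(M[:3,:3])[0].ravel(),M[:3,3]
def proj(C,P): return cv2.projectPoints(np.float64(P),C[1],C[2],C[0],None)[0].reshape(-1,2)
def place(p,L,z=0):
    c,s=np.cos(p[2]),np.sin(p[2]);L=np.float64(L)
    return np.c_[p[0]+c*L[:,0]-s*L[:,1],p[1]+s*L[:,0]+c*L[:,1],L[:,2]+z]
def fit(C,L,px,p0,z=0):
    r=least_squares(lambda p:(proj(C,place(p,L,z))-px).ravel(),p0,x_scale=[10,10,.1],loss='soft_l1')
    return r.x,r.fun.reshape(-1,2)
E
python3 - <<'E'
from h import *
C=cam("top");u=lambda l:np.float64(l)/3.8+[205,190]-.37
rail=[[-60,22,26],[60,22,26],[60,-22,26],[-60,-22,26]]
p,r=fit(C,rail,u([(58,143),(218,210),(196,265),(34,202)]),[550,250,-1.9]);print("rail",p.round(3),r.round(1).tolist())
J=[[-130,46,12],[-130,-78,12],[140,-78,12],[108,-61,36],[22,-63,36],[-78,-34,50],[-104,-56,46],[-85,36,46]]
p,r=fit(C,J,u([(352,88),(372,267),(764,215),(720,197),(592,216),(437,193),(404,231),(415,86)]),[550,0,-1.5]);print("jig",p.round(3),r.round(1).tolist())
for n,L in dict(mouth=[-130,0,12],nest=[110,0,12],tip=[-30,10,28]).items(): print(n,place(p,[L]).round(1))
E
```

```text
rail [466.618 307.889  -1.94 ] [[0.1, -0.2], [0.6, -0.8], [-0.2, 0.8], [-0.4, 0.2]]
jig [520.108  23.619  -1.437] [[-0.4, -0.0], [-0.1, 0.2], [0.6, 0.4], [0.1, -0.2], [0.2, -0.0], [0.1, -0.6], [-0.3, -0.4], [-0.2, 0.6]]
mouth [[502.7 152.5  12. ]]
nest [[534.8 -85.4  12. ]]
tip [[526.   54.7  28. ]]
```

Request:
servo_tool(plan=[[0,[215,-226,-80],-86],[0,[215,-226,-80],-86],[0,[215,-226,-80],-86],[0,[215,-226,-80],-86],[0,[215,-226,-80],-86],[0,[215,-226,-80],-86],[0,[215,-226,-80],-86],[0,[215,-226,-80],-86],[0,[215,-226,-80],-86],[0,[215,-226,-80],-86]])

```text
t: 0.98
ee_pos: [479.8, 338.5, 155.7]
orientation: [-2.355, -2.079, 0.003]
ft_force: [-0.5, 0.3, -0.5]
width: 87.8
grasp_force: 0.0
```

Request:
servo_tool(plan=[[0,[0,0,0],-7],[0,[0,0,0],-14.1],[0,[0,0,0],-14.1],[0,[0,0,0],-14.1],[0,[0,0,0],-14.1]])

```text
t: 1.4
ee_pos: [478.7, 340.6, 156.5]
orientation: [-2.581, -1.791, 0.0]
ft_force: [0.4, 0.3, 0.2]
width: 88.0
grasp_force: 0.0
```

Run:
```python
from h import *
C=cam("wrist");a=ctrl.get_image("wrist")
import pickle;pickle.dump(C,open("c2.pkl","wb"))
o=ctrl.get_obs();print(o['ee_pos'],o['orientation'],o['t'])
rail=place([466.6,307.9,-1.94],[[-60,22,26],[60,22,26],[60,-22,26],[-60,-22,26]])
J=[[-130,46,12],[-130,-78,12],[-78,-34,50],[-104,-56,46],[-85,36,46]]
print(proj(C,rail).round(),proj(C,place([520.1,23.6,-1.437],J)).round())
cv2.imwrite("pics/w1.png",cv2.resize(a,(800,500),interpolation=cv2.INTER_CUBIC))
```

```text
[478.68894681 340.62240361 156.59653519] [-2.58142961e+00 -1.79043265e+00  2.57208033e-04] 1.45
[[339. 169.]
 [336. 277.]
 [296. 277.]
 [295. 169.]] [[424. 309.]
 [332. 350.]
 [389. 394.]
 [361. 382.]
 [443. 363.]]
```

View pics/w1.png

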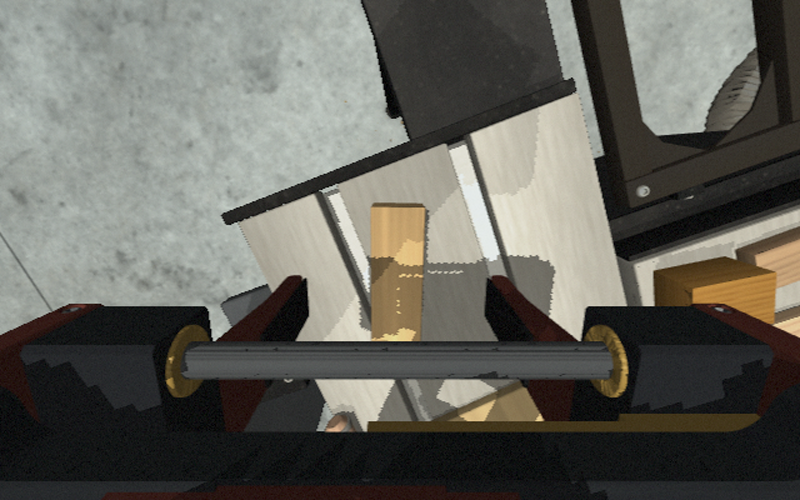

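The wrist view shows the rail tail at about (397,209) of the 800-px picture, straight and centred between the fingers. The prediction agrees within 2 px, so I'll grasp.

Request:
servo_tool(plan=[[0,[0,0,-40],0],[0,[0,0,-80],0],[0,[0,0,-115],0],[0,[0,0,-130],0],[0,[0,0,-138],0],[0,[0,0,-138],0],[1,[0,0,-138],0],[1,[0,0,-138],0],[1,[0,0,-138],0],[1,[0,0,-138],0]])

```text
t: 2.28
ee_pos: [479.6, 341.1, 20.1]
orientation: [2.584, 1.787, 0.004]
ft_force: [-0.3, -0.5, -0.2]
width: 64.8
grasp_force: 0.0
```

Request:
servo_tool(plan=[[1,[0,0,0],0],[1,[0,0,0],0],[1,[0,0,0],0],[1,[0,0,0],0],[1,[0,0,20],0],[1,[0,0,45],0],[1,[0,0,60],0],[1,[0,0,60],0]])

```text
t: 2.95
ee_pos: [480.4, 341.7, 81.4]
orientation: [2.584, 1.786, 0.008]
ft_force: [0.7, 0.3, -1.1]
width: 44.1
grasp_force: 30.0
```

Request:
servo_tool(plan=[[1,[3,-30,0],7],[1,[6,-60,0],14],[1,[9,-90,0],21],[1,[13,-121,0],28.4],[1,[13,-121,0],28.4],[1,[13,-121,0],28.4],[1,[13,-121,0],28.4]])

```text
t: 3.53
ee_pos: [491.7, 219.7, 78.0]
orientation: [-2.07, -2.362, 0.001]
ft_force: [-0.4, 0.4, -1.9]
width: 43.9
grasp_force: 30.0
```

Run:
```python
from h import *
o=ctrl.get_obs();print(o['ee_pos'],o['orientation'],o['ft_force'])
a=ctrl.get_image("top");s=ctrl.get_image("side")
A=cv2.resize(a[180:300,205:405],(800,480),interpolation=cv2.INTER_CUBIC)
cv2.imwrite("pics/c2.png",A)
cv2.imwrite("pics/s2.png",cv2.resize(s[130:290,220:380],(600,600),interpolation=cv2.INTER_CUBIC))
```

```text
[491.69795563 219.6662585   78.03798083] [-2.07015910e+00 -2.36249162e+00  6.84268305e-04] [-0.43455724  0.42585758 -1.88532072]
```

View pics/c2.png

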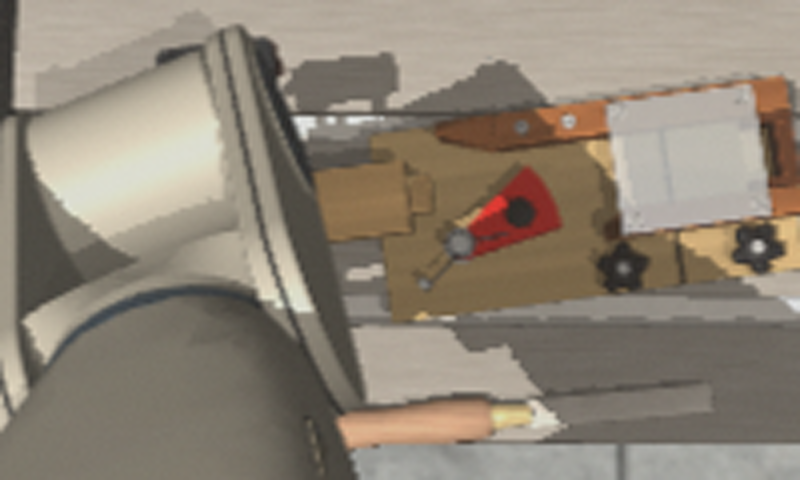

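View pics/s2.png

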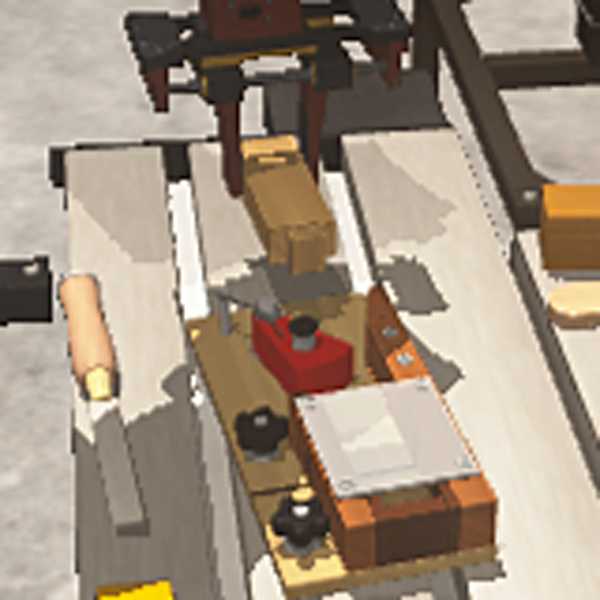

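The rail is held straight, pointing down the jig's line. Its shoulder-top corners are at about (403,166) and (411,232) in the crop. I'll check those against the prediction for sag or slip.

Run:
```python
from h import *
C=cam("top");o=ctrl.get_obs();R=cv2.Rodrigues(o['orientation'])[0]
th=np.arctan2(-R[1,0],-R[0,0]);print("heading",th)
p=o['ee_pos']+35.65*np.r_[np.cos(th),np.sin(th),0]
px=np.float64([(403,166),(411,232),(433,172),(435,212)])/4+[205,180]-.37
for top in(84,76,68):
    print(top,(proj(C,place([p[0],p[1],th],[[60,22,top],[60,-22,top],[74,11,top],[74,-11,top]]))-px).round(1).tolist())
j=np.r_[520.1,23.6];u=np.r_[np.cos(-1.437),np.sin(-1.437)];v=np.r_[-u[1],u[0]]
d=p[:2]-j;print("rail in jig",d@u,d@v)
```

```text
heading -1.4367921583041428
84 [[0.9, -2.6], [1.1, -1.2], [-0.4, -0.4], [0.2, -1.5]]
76 [[1.1, -2.3], [1.3, -1.1], [-0.2, -0.1], [0.4, -1.3]]
68 [[1.3, -2.0], [1.5, -0.9], [-0.0, 0.2], [0.5, -1.0]]
rail in jig -163.18571990047525 -1.873797010967407
```

Request:
servo_tool(plan=[[1,[2,0,-20],0],[1,[2,0,-35],0],[1,[2,0,-41],0],[1,[2,0,-44],0],[1,[2,0,-46],0],[1,[2,0,-46],0]])

```text
t: 4.13
ee_pos: [493.8, 220.0, 32.7]
orientation: [2.067, 2.366, 0.0]
ft_force: [0.4, 0.8, -1.9]
width: 43.6
grasp_force: 30.0
```

Request:
servo_tool(plan=[[1,[0,0,-1],0],[1,[0.7,-5,-1.5],0],[1,[1.3,-10,-1.5],0],[1,[2,-15,-1.5],0],[1,[2.7,-20,-1.5],0],[1,[3.4,-25,-1.5],0],[1,[4,-30,-1.5],0]])

```text
t: 4.72
ee_pos: [498.7, 189.2, 31.5]
orientation: [2.067, 2.365, 0.002]
ft_force: [2.1, 0.8, -1.4]
width: 44.3
grasp_force: 30.0
```

Request:
servo_tool(plan=[[1,[0.7,-5,0],0],[1,[1.3,-10,0],0],[1,[2,-15,0],0],[1,[2.7,-20,0],0],[1,[3.4,-25,0],0],[1,[3.4,-25,0],0]])

```text
t: 5.22
ee_pos: [502.8, 164.7, 31.7]
orientation: [2.066, 2.365, 0.004]
ft_force: [2.9, 3.5, -1.7]
width: 43.7
grasp_force: 30.0
```

Request:
servo_tool(plan=[[1,[0.7,-5,0],0],[1,[1.3,-10,0],0],[1,[2,-15,0],0],[1,[2.7,-20,0],0],[1,[3.4,-25,0],0],[1,[3.7,-28,0],0],[1,[3.7,-28,0],0]])

```text
t: 5.8
ee_pos: [505.8, 136.1, 31.4]
orientation: [2.066, 2.365, 0.002]
ft_force: [3.5, -0.2, -1.8]
width: 44.0
grasp_force: 30.0
```

Run:
```python
from h import *
o=ctrl.get_obs();print(o['ee_pos'],o['ft_force'],o['moment'],o['t'])
a=ctrl.get_image("top");s=ctrl.get_image("side")
b=cv2.resize(a[190:290,255:415],(640,400),interpolation=cv2.INTER_CUBIC)
s=cv2.resize(s[190:290,250:360],(220*2,400),interpolation=cv2.INTER_CUBIC)
cv2.imwrite("pics/c3.png",cv2.resize(np.hstack([b,s]),(800,296)))
```

```text
[505.78404351 136.13988748  31.42537159] [ 3.53682524 -0.19002292 -1.79533147] [-0.0395852  -0.56752477  0.36719469] 5.8
```

View pics/c3.png

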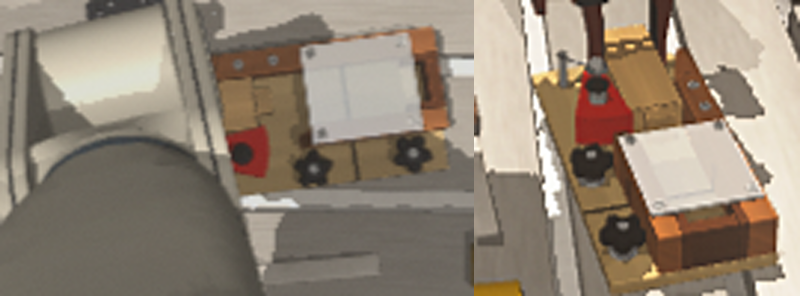

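The gate stands open and the rail lies between the gate and the fence. Next I'll seat the rail, open the fingers a little, and lift.

Request:
servo_tool(plan=[[1,[0,0,-1],0],[1,[0,0,-1.5],0],[0.36,[0,0,-1.5],0],[0.36,[0,0,-1.5],0],[0.36,[0,0,-1.5],0],[0.36,[0,0,-1.5],0],[0.36,[0,0,-1.5],0]])

```text
t: 6.48
ee_pos: [504.3, 136.5, 29.4]
orientation: [-2.067, -2.365, 0.001]
ft_force: [0.7, 0.1, 0.0]
width: 56.2
grasp_force: 0.0
```

Request:
servo_tool(plan=[[0.36,[0,0,20],0],[0.36,[0,0,45],0],[0.7,[0,0,62],0],[1,[-3,25,62],0],[1,[-5,50,62],0],[1,[-5,52,62],0],[1,[-5,52,62],0],[1,[-5,52,62],0],[1,[-5,52,62],0],[1,[-5,52,62],0]])

```text
t: 7.32
ee_pos: [499.7, 187.7, 91.3]
orientation: [-2.068, -2.365, 0.001]
ft_force: [0.6, 0.1, 0.4]
width: 6.4
grasp_force: 0.0
```

Request:
servo_tool(plan=[[1,[0,0,-20],0],[1,[0,0,-40],0],[1,[0,0,-55],0],[1,[0,0,-60],0],[1,[0,0,-61],0],[1,[0,0,-61],0]])

```text
t: 7.82
ee_pos: [499.9, 188.2, 30.6]
orientation: [-2.068, -2.365, 0.001]
ft_force: [0.1, -1.0, -0.3]
width: 0.2
grasp_force: 0.0
```

Request:
servo_tool(plan=[[1,[1.3,-10,0],0],[1,[2.7,-20,0],0],[1,[4,-30,0],0],[1,[5.3,-40,0],0],[1,[6.7,-50,0],0],[1,[8,-60,0],0],[1,[9.4,-70,0],0],[1,[10.7,-80,0],0],[1,[12,-90,0],0],[1,[13.4,-100,0],0]])

```text
t: 8.65
ee_pos: [514.5, 87.7, 31.5]
orientation: [2.067, 2.364, 0.003]
ft_force: [2.0, 5.7, 0.2]
width: 0.7
grasp_force: 2.4
```

Request:
servo_tool(plan=[[1,[0.5,-6,0],0],[1,[1.2,-12,0],0],[1,[2,-18,0],0],[1,[2.8,-24,0],0],[1,[3.6,-30,0],0],[1,[4.2,-35,0],0],[1,[4.2,-35,0],0]])

```text
t: 9.23
ee_pos: [518.0, 52.5, 31.1]
orientation: [2.067, 2.364, 0.001]
ft_force: [0.4, 0.1, 0.4]
width: 0.5
grasp_force: 0.0
```

Request:
servo_tool(plan=[[1,[0.4,-3,0],0],[1,[0.8,-6,0],0],[1,[1,-8,0],0],[1,[1,-8,0],0]])

```text
t: 9.57
ee_pos: [518.5, 46.6, 30.9]
orientation: [-2.068, -2.364, -0.002]
ft_force: [0.0, 11.9, 3.2]
width: 0.5
grasp_force: 7.3
```

Request:
servo_tool(plan=[[1,[0.3,-2,0],0],[1,[0.5,-4,0],0],[1,[0.5,-4,0],0],[1,[0.5,-4,0],0]])

```text
t: 9.9
ee_pos: [518.3, 46.1, 31.0]
orientation: [-2.066, -2.361, -0.005]
ft_force: [-3.3, 39.2, 6.3]
width: 0.2
grasp_force: 20.4
```

The rail is hard against something, with force rising and no movement. I'll back off a little, lift out and look.

Request:
servo_tool(plan=[[1,[-0.7,5,0],0],[1,[-0.9,7,0],0],[1,[-0.9,7,15],0],[1,[-0.9,7,45],0],[1,[-0.9,7,80],0],[1,[-10,45,110],0],[1,[-15,85,130],0],[1,[-20,120,150],0],[1,[-20,120,150],0]])

```text
t: 10.65
ee_pos: [499.5, 164.9, 183.7]
orientation: [2.063, 2.367, 0.006]
ft_force: [0.2, -0.0, 0.6]
width: 0.5
grasp_force: 0.0
```

Run:
```python
from h import *
o=ctrl.get_obs();print(o['ee_pos'],o['ft_force'],o['t'])
a=ctrl.get_image("top");s=ctrl.get_image("side")
C=cam("top");p=[520.1,23.6,-1.437]
f=lambda L:((proj(C,place(p,L))-[265,190]+.5)*4-.5).round()
print("home tail top",f([[-10,22,38],[-10,-22,38]]),"tip shut",f([[-30,10,41]]),"shoulder",f([[110,0,38]]))
b=cv2.resize(a[190:280,265:415],(600,360),interpolation=cv2.INTER_CUBIC)
s=cv2.resize(s[190:290,260:360],(360,360),interpolation=cv2.INTER_CUBIC)[:,:200]
cv2.imwrite("pics/c4.png",np.hstack([b,cv2.resize(ctrl.get_image("side")[190:290,265:360],(342,360),interpolation=cv2.INTER_CUBIC)[:,100:300]]))
```

```text
[499.45459856 164.93046481 183.70540577] [ 0.24466273 -0.00697165  0.5956434 ] 10.65
home tail top [[316. 101.]
 [325. 169.]] tip shut [[287. 123.]] shoulder [[508. 111.]]
```

View pics/c4.png

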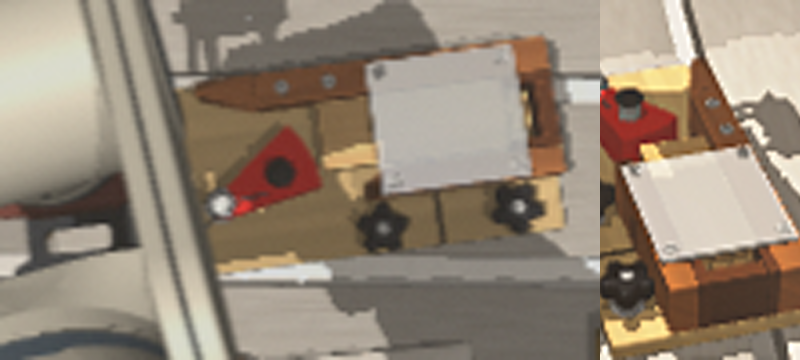

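The picture shows the rail's tail edge at about (318,105), with home predicted at (316,101). The gate tip is at (287,125), with shut predicted at (287,123), and the tenon is in the notch. The robot is clear, so I'll hand the job in.

```bash
python3 -c "
from workcell import ctrl
print(ctrl.close_job())"
```

```text
the job is handed in; nothing more can be done
None
```

The rail is in the jig: in the last picture its tail edge was within a few pixels of the home position, with the tenon in the notch. The gate had sprung shut behind it and the arm was clear. I handed the job in at about 11 s of the 53 s allowed; the hand-in gave back no verdict.

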